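Set out the glaze test tiles on their sample stands

ROBOT

A 6-joint arm with a two-finger parallel gripper is mounted at the origin on a cart in front of the work surface, level with it; the furniture and walls round the work are solid. World frame = base frame: x ahead of the robot, y to its left, z up, the work surface at z = 0. Lengths are in m, angles in rad, forces in N, time in s.
With the tool pointing down it reaches from about 0.35 to 0.775 m from the base axis. Payload 5.5 kg.
Tool frame: the origin (TCP) lies at the very end of the fingers, on their centre line; the grasp point (between the pads) lies 19 mm behind it; z points along the fingers, y is the line along which they close (so a half turn about z gives the same grasp; the last joint's range is limited). The gripper opens to 85 mm and grips with 20 to 120 N. Pads are 22 mm wide; open, the fingers measure 114 mm over their backs; the gripper's body (76 mm by 85 mm) begins 54 mm behind the grasp point. The pads swing forward as they close: fully open they stand 13 mm farther back than shut.
Start: joints at [1.099, 0.313, 0.046, 1.304, 0, 1.431], TCP at [0.187, 0.544, 0.231] pointing down, gripper open.
Joint ranges: [-2.76, 2.76], [-0.86, 1.69], [-1.03, 1.26], [-2.2, 2.34], [-1.47, 1.5], [-3.14, 3.14]. Speed limits (rad/s): [2.57, 2.57, 3.14, 3.14, 3.14, 3.14].

INTERFACE

Orientations are given as a unit quaternion [w, x, y, z].
In Python, from workcell import get_state, read_camera, hand_in gives the robot as it stands.
- The arm moves only by the tool send_rows, never from a script. Its argument "increments" is a list of rows, each an object of numbers: "dx", "dy", "dz": the shift along the world's x, y, z in units of 25 mm (1.0 is 25 mm); "roll": the turn about the world's z in units of 8 degrees (1.0 is 8 degrees); "claw": the opening, from -1 (shut) to 1 (fully open). In form: [{"dx": .., "dy": .., "dz": .., "roll": .., "claw": ..}, ...]. A call has exactly 5 rows; each row is the pose to reach, as a shift and turn from the pose commanded when the call began; what a row does not reach only later rows make up. A row lasts 1/8 s, in which the tool goes at most 62.5 mm and 10.7 degrees, less where a joint would pass 70% of its speed; a pose out of reach is approached as far as the arm can. A call with a gripper value outside its range is refused whole. The fingers move at their own pace and stop on an object; "grip_force" is the grip in N (left out, the last holds). Time passes only in rows, so rows that repeat a pose let the fingers close, or fill a call up. It gives the time, the measured TCP pose, the force, the opening and the grip force at its end, in the units of the state.
- get_state(): the state, without advancing time (a new reading comes with each control period).
- read_camera(name): name is "side" or "top" or "wrist"; returns a dict with "image" (420x560x3 uint8, blue, green, red), "fx", "fy", "cx", "cy" (pixels), "dist_coeffs" ([k1, k2, p1, p2, k3] as OpenCV has them; the pictures are not rectified), "world_to_cam" (4x4, takes a point from world to camera coordinates). Camera axes: x right, y up, looking along -z (the intrinsics and any distortion apply to the point x, -y, -z); pixel columns grow to the right and rows downward; lengths in m; the calibration is good to about 2 mm. A picture is of the moment at which its call begins. There is no depth.
- hand_in(): hands the job in; it is judged then, once.
The state is a dict: "clock": time; "joint_pos": joint angles; "qvel": joint speeds; "tau": joint torques, N m; "tcp_pos": TCP position; "orientation": TCP orientation; "wrist_force": force on the tool from outside, world axes, zero at the start; "ft_torque": the same for the moment, N m; "finger_gap": finger opening in m; "grip_force": force on a finger pad.
Only numpy, scipy, OpenCV 4.12 (cv2) and the standard library are available. Lean on these libraries where they do the work, as an engineer would, in place of code of your own. Each camera call takes 0.05 s, during which the arm holds its last target. There are 200 camera calls.

TASK

Pick out the three glaze test tiles from the other flat things on the table and set each on the sloped sample stand whose strip has its glaze colour: glaze up, lengthwise up the slope and in the middle of the deck, slid down until its lower end rests against the ledge. Leave the two potter's ribs and the clay frog where they are.

Things in the scene. Friction and masses are not known exactly. Their poses are not given: they have to be found in the camera images.
- green_tile: loose flat glaze test tile, 65 x 45 x 9 mm, off-white clay, upper face mostly dark green glaze (bare strip at one short end), glaze up on the table. Origin: centre of the underside; x along the 65 mm, y along the 45 mm, z out of the glaze. About 0.06 kg. Grip it across the 45 mm, fingertips 2 mm above what it lies on.
- blue_tile: loose flat glaze test tile, 65 x 45 x 9 mm, off-white clay, upper face mostly dark blue glaze (bare strip at one short end), glaze up on the table. Origin: centre of the underside; x along the 65 mm, y along the 45 mm, z out of the glaze. About 0.06 kg. Grip it across the 45 mm, fingertips 2 mm above what it lies on.
- brown_tile: loose flat glaze test tile, 65 x 45 x 9 mm, off-white clay, upper face mostly dark brown glaze (bare strip at one short end), glaze up on the table. Origin: centre of the underside; x along the 65 mm, y along the 45 mm, z out of the glaze. About 0.06 kg. Grip it across the 45 mm, fingertips 2 mm above what it lies on.
- green_stand_stop (a point): wooden stand, fixed, with dark green strip at its top end. Deck 76 mm wide, slopes 15 deg down to the robot side. Point: on the deck, mid-width, inner face of the lower ledge (22 mm above table); x uphill, y across, z off the deck. Ledge 7 mm high, 6 thick; bare deck x 0-90 mm, then strip 4 mm proud, top 56 mm above table. Tile at home: origin at x 32.5, y 0, z 0. Tiles slide only if pushed.
- blue_stand_stop (a point): wooden stand, fixed, with dark blue strip at its top end. Deck 76 mm wide, slopes 15 deg down to the robot side. Point: on the deck, mid-width, inner face of the lower ledge (22 mm above table); x uphill, y across, z off the deck. Ledge 7 mm high, 6 thick; bare deck x 0-90 mm, then strip 4 mm proud, top 56 mm above table. Tile at home: origin at x 32.5, y 0, z 0. Tiles slide only if pushed.
- brown_stand_stop (a point): wooden stand, fixed, with dark brown strip at its top end. Deck 76 mm wide, slopes 15 deg down to the robot side. Point: on the deck, mid-width, inner face of the lower ledge (22 mm above table); x uphill, y across, z off the deck. Ledge 7 mm high, 6 thick; bare deck x 0-90 mm, then strip 4 mm proud, top 56 mm above table. Tile at home: origin at x 32.5, y 0, z 0. Tiles slide only if pushed.
- blue_rib: bystander: bright blue kidney-shaped potter's rib, 51 x 80 x 8 mm, flat on the table. Origin: centre of the underside, y along its length.
- wood_rib: bystander: pale wooden oval potter's rib, 40 x 90 x 9 mm, flat on the table. Origin: centre of the underside, y along its length.
- clay_frog: bystander: little pale clay frog with blue eyes, 40 x 45 x 39 mm, sitting on the table. Origin: centre of the underside.

How it is judged:
By the outcome, as a careful person would: the job done as asked, in the order asked, and still so for the second after the job is handed in, with the robot touching nothing.
It also fails if it takes over 80 s, if anything falls off the work surface, if the arm or the gripper's body presses on something with over 40 N, if the wrist force passes 120 N, or if a joint passes its speed limit or range.

## Working session

There is one attempt and no reset: what is moved stays moved. The work goes in short steps, Python scripts to look and compute and a tool call to move; the robot and the scene stay as the last step left them, time stands still between calls to the robot, and variables do not carry over. Pictures are saved under pics/ and viewed, at most 14 in all, crops included, and the job is handed in when it is done.

Besides the shell and the picture viewer there is one more tool, called after "Emit:" in YAML: its name, and indented under it one key for each argument. send_rows: Moves the arm, as the interface text tells. Its arguments: {"type":"object","properties":{"increments":{"type":"array","items":{"type":"object","properties":{"dx":{"type":"number"},"dy":{"type":"number"},"dz":{"type":"number"},"roll":{"type":"number"},"claw":{"type":"number"}}}},"grip_force":{"type":"number"}},"required":["increments"]}

```bash
ls; mkdir -p pics; python3 - <<'E'
from workcell import *
import cv2,json
s=get_state();print(s)
for n in("top","side"):
    c=read_camera(n);cv2.imwrite(f"pics/{n}0.png",c["image"]);print(n,c["fx"],c["dist_coeffs"],c["world_to_cam"])
E
```

```text
pics
{'clock': 0.0, 'joint_pos': array([1.09939329e+00, 3.14038737e-01, 4.49650139e-02, 1.30361911e+00,
       4.74259723e-05, 1.43119274e+00]), 'qvel': array([ 0.00048872, -0.00032934,  0.00126013, -0.0001531 ,  0.00052865,
        0.00033493]), 'tau': array([-7.36981565e-04, -4.80623424e+01,  2.98535728e+01,  1.93189911e-02,
       -2.68145022e-04,  3.78600276e-06]), 'tcp_pos': array([0.18706029, 0.54316731, 0.23038137]), 'orientation': array([-3.07824425e-04,  1.65139717e-01,  9.86269727e-01, -8.97213702e-04]), 'wrist_force': array([-0.01189939,  1.12625946, -0.92751603]), 'ft_torque': array([-0.02360151, -0.05909207, -0.02008038]), 'grip_force': 0.0, 'finger_gap': 0.08539170578753967}
top 460.23399846536597 [-0.10080985  0.          0.          0.          0.        ] [[-1.12409168e-02 -9.99936784e-01  2.62385740e-04  8.99185379e-02]
 [ 9.98082781e-01 -1.12041022e-02  6.08706052e-02 -4.97958290e-01]
 [-6.08638174e-02  9.46124096e-04  9.98145631e-01 -1.19920222e+00]
 [ 0.00000000e+00  0.00000000e+00  0.00000000e+00  1.00000000e+00]]
side 492.5943828003864 [-0.10812203  0.          0.          0.          0.        ] [[-0.99073847 -0.13571465  0.00433785  0.52619777]
 [ 0.07552387 -0.52422441  0.84822457 -0.02863941]
 [-0.11284249  0.84069632  0.52961899 -1.05907094]
 [ 0.          0.          0.          1.        ]]
```

View pics/top0.png

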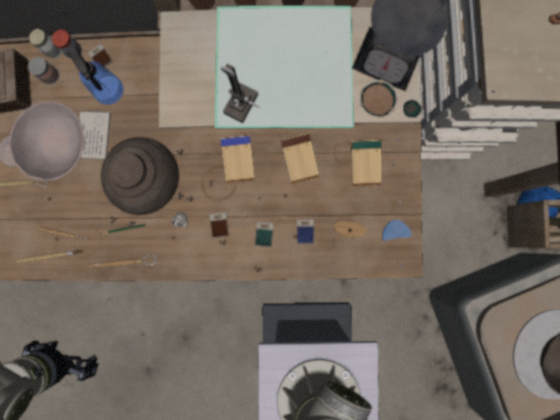

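View pics/side0.png

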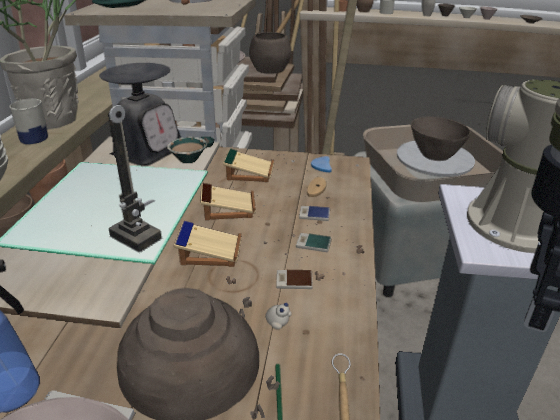

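The top view shows the tiles brown (219,225), green (264,234) and blue (305,231), with their bare ends facing up in the picture (+x). The stands are blue (238,160), brown (301,158) and green (367,163), with the strip at the top end. The side view agrees. Next I'll measure the poses.

```bash
cat > h.py <<'E'
import numpy as np, cv2
from workcell import *
def ray(c,px):
    K=np.array([[c["fx"],0,c["cx"]],[0,c["fy"],c["cy"]],[0,0,1]])
    u=cv2.undistortPoints(np.float64(px).reshape(-1,1,2),K,np.array(c["dist_coeffs"])).reshape(-1,2)
    d=np.c_[u[:,0],-u[:,1],-np.ones(len(u))]
    M=c["world_to_cam"];R=M[:3,:3];return -R.T@M[:3,3],d@R
def plane(c,px,z):
    o,d=ray(c,px);return o+d*((z-o[2])/d[:,2])[:,None]
def proj(c,P):
    K=np.array([[c["fx"],0,c["cx"]],[0,c["fy"],c["cy"]],[0,0,1]])
    M=c["world_to_cam"];q=np.atleast_2d(P)@M[:3,:3].T+M[:3,3];q=q*[1,-1,-1]
    return cv2.projectPoints(q,np.zeros(3),np.zeros(3),K,np.array(c["dist_coeffs"]))[0].reshape(-1,2)
def blobs(mask,lo):
    n,l,s,ce=cv2.connectedComponentsWithStats(mask.astype(np.uint8))
    return [(l==i,s[i],ce[i]) for i in range(1,n) if s[i][4]>=lo]
def rect(c,m,z):
    """blob -> min area rect on the plane z: centre, long, short, yaw of the long side (mod 180)"""
    ct=max(cv2.findContours(m.astype(np.uint8),cv2.RETR_EXTERNAL,cv2.CHAIN_APPROX_NONE)[0],key=cv2.contourArea)
    P=plane(c,ct.reshape(-1,2),z)[:,:2]
    (ce,wh,a)=cv2.minAreaRect(np.float32(P*1000));w,h=wh
    if w<h:w,h,a=h,w,a+90
    return np.round(ce,1),round(w,1),round(h,1),round((a+90)%180-90,1)
E
python3 - <<'E'
from h import *
c=read_camera("top");im=c["image"]
big=cv2.resize(im[125:255,160:430],None,fx=2.9,fy=2.9,interpolation=cv2.INTER_CUBIC);cv2.imwrite("pics/crop0.png",big)
hsv=cv2.cvtColor(im,cv2.COLOR_BGR2HSV)
for n,(x,y) in dict(brown=(219,229),green=(264,238),blue=(305,235),wood=(380,229)).items(): print(n,hsv[y,x],hsv[y-11,x])
for n,(x,y) in dict(blue=(238,165),brown=(301,163),green=(367,168)).items(): print(n,hsv[y,x])
dark=hsv[...,2]<75
for m,s,ce in blobs(dark,60):
    if 200<ce[0]<400 and 130<ce[1]<250: print("dark",np.round(ce,1),s,rect(c,m,.009 if ce[1]>200 else .054))
deck=(hsv[...,2]>165)&(hsv[...,1]>60)
for m,s,ce in blobs(deck,150):
    if 200<ce[0]<400 and 130<ce[1]<250: print("deck",np.round(ce,1),s,rect(c,m,.034))
E
```

```text
brown [ 10 157  60] [ 14  53 121]
green [80 94 65] [ 17  46 112]
blue [116 119  79] [ 14  46 117]
wood [ 14  75 129] [ 14  77 129]
blue [ 17  90 176]
brown [ 18  91 176]
green [ 18  93 172]
dark [218.9 228.1] [211 221  17  16 208] (array([458.6, 257.2]), 38.9, 38.0, -81.2)
dark [263.2 237.7] [256 230  16  16 219] (array([432.1, 139.8]), 39.7, 38.6, -5.8)
deck [300.6 161. ] [284 142  34  38 883] (array([631.8,  39.2]), 86.3, 72.1, 13.2)
deck [237.8 161.8] [223 145  31  35 876] (array([631.3, 204. ]), 86.6, 72.1, 6.6)
deck [366.9 165.6] [353 149  28  34 869] (array([ 618. , -135.2]), 86.4, 73.0, 1.4)
```

View pics/crop0.png

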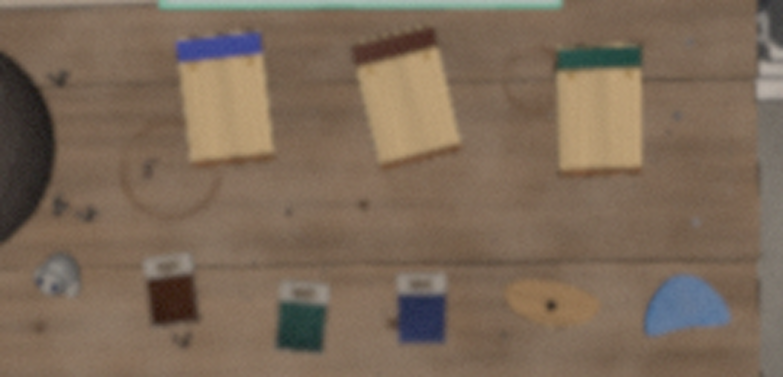

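The crop confirms the layout: three stands at yaws of about 7, 13 and 1 degrees, and tiles with their bare ends uphill. I'll move above the green tile and refine with the wrist camera.

Emit:
send_rows:
  increments:
    - {"dx":0.9,"dy":-1.4,"dz":0,"roll":0.3,"claw":1}
    - {"dx":2.2,"dy":-3.4,"dz":0,"roll":0.7,"claw":1}
    - {"dx":3.5,"dy":-5.4,"dz":0,"roll":1.1,"claw":1}
    - {"dx":4.8,"dy":-7.5,"dz":0,"roll":1.4,"claw":1}
    - {"dx":6.1,"dy":-9.6,"dz":0,"roll":1.65,"claw":1}

```text
clock: 0.78
tcp_pos: [0.3404, 0.302, 0.2312]
orientation: [0.0, 0.05, 0.999, 0.0]
wrist_force: [0.8, 0.3, 0.4]
finger_gap: 0.0852
grip_force: 0.0
```

Emit:
send_rows:
  increments:
    - {"dx":1.3,"dy":-2.0,"dz":0,"claw":0.6}
    - {"dx":2.5,"dy":-4.0,"dz":-0.5,"claw":0.6}
    - {"dx":3.5,"dy":-5.6,"dz":-1,"claw":0.6}
    - {"dx":4.1,"dy":-6.6,"dz":-1.4,"claw":0.6}
    - {"dx":4.1,"dy":-6.6,"dz":-1.4,"claw":0.6}

```text
schema error: expected keys dx, dy, dz, roll, claw
```

```bash
cat >> h.py <<'E'
def tool():
    s=get_state();w,x,y,z=s["orientation"]
    yx,yy=2*(x*y-w*z),1-2*(x*x+z*z)
    print("t",round(s["clock"],2),"tcp mm",np.round(s["tcp_pos"]*1000,1),"psi",round(np.degrees(np.arctan2(yy,yx))-90,2),"gap",round(s["finger_gap"]*1000,1),"F",np.round(s["wrist_force"],1),"grip",round(s["grip_force"],1))
E
python3 - <<'E'
from h import *
tool()
c=read_camera("wrist");cv2.imwrite("pics/w1.png",c["image"])
M=c["world_to_cam"];print(-M[:3,:3].T@M[:3,3])
hsv=cv2.cvtColor(c["image"],cv2.COLOR_BGR2HSV)
print(proj(c,[[.442,.139,.009],[.445,.028,.009],[.469,.258,.009]]))
E
```

```text
t 0.78 tcp mm [340.4 302.  231.2] psi -5.71 gap 85.2 F [0.8 0.3 0.4] grip 0.0
[0.26564849 0.3100862  0.37218266]
[[163.29951555 268.85263556]
 [ 84.23345427 277.85368914]
 [253.97101859 278.92152009]]
```

View pics/w1.png

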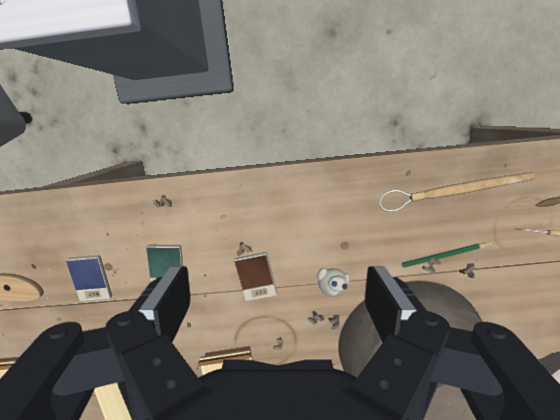

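The wrist view shows blue (87,278), green (165,262, partly hidden by a finger) and brown (254,276). The second move was refused because a row lacked "roll". I'll send it again.

Emit:
send_rows:
  increments:
    - {"dx":1.3,"dy":-2.0,"dz":0,"roll":0,"claw":0.6}
    - {"dx":2.5,"dy":-4.0,"dz":-0.3,"roll":0,"claw":0.6}
    - {"dx":3.5,"dy":-5.6,"dz":-0.6,"roll":0,"claw":0.6}
    - {"dx":4.0,"dy":-6.5,"dz":-1.0,"roll":0,"claw":0.6}
    - {"dx":4.0,"dy":-6.5,"dz":-1.0,"roll":0,"claw":0.6}

```text
clock: 1.45
tcp_pos: [0.4399, 0.1397, 0.2053]
orientation: [-0.001, 0.052, 0.999, -0.0]
wrist_force: [-0.4, 0.0, -0.7]
finger_gap: 0.0681
grip_force: 0.0
```

```bash
python3 - <<'E'
from h import *
tool()
c=read_camera("wrist");im=c["image"]
hsv=cv2.cvtColor(im,cv2.COLOR_BGR2HSV);h,s,v=cv2.split(hsv)
P=proj(c,[[.442,.139,.009],[.445,.028,.009],[.469,.258,.009]]);print(P)
for n,p in zip("green blue brown".split(),P):
    x,y=int(p[0]),int(p[1])
    print(n,[tuple(hsv[np.clip(y+k,0,419),np.clip(x,0,559)]) for k in (-30,-15,0,12,20,30,40)])
cv2.imwrite("pics/w2.png",im)
E
```

```text
t 1.45 tcp mm [439.9 139.7 205.3] psi -6.01 gap 68.1 F [-0.4  0.  -0.7] grip 0.0
[[276.41264588 189.23960573]
 [181.22469629 201.7388112 ]
 [381.31132248 201.36413376]]
green [(np.uint8(16), np.uint8(67), np.uint8(184)), (np.uint8(84), np.uint8(78), np.uint8(92)), (np.uint8(82), np.uint8(83), np.uint8(95)), (np.uint8(66), np.uint8(25), np.uint8(143)), (np.uint8(21), np.uint8(52), np.uint8(158)), (np.uint8(16), np.uint8(70), np.uint8(174)), (np.uint8(16), np.uint8(68), np.uint8(164))]
blue [(np.uint8(16), np.uint8(64), np.uint8(175)), (np.uint8(113), np.uint8(102), np.uint8(118)), (np.uint8(114), np.uint8(99), np.uint8(113)), (np.uint8(113), np.uint8(102), np.uint8(103)), (np.uint8(20), np.uint8(51), np.uint8(165)), (np.uint8(19), np.uint8(43), np.uint8(171)), (np.uint8(15), np.uint8(71), np.uint8(155))]
brown [(np.uint8(16), np.uint8(66), np.uint8(179)), (np.uint8(11), np.uint8(126), np.uint8(87)), (np.uint8(10), np.uint8(126), np.uint8(87)), (np.uint8(23), np.uint8(23), np.uint8(198)), (np.uint8(16), np.uint8(67), np.uint8(110)), (np.uint8(16), np.uint8(73), np.uint8(160)), (np.uint8(16), np.uint8(70), np.uint8(175))]
```

View pics/w2.png

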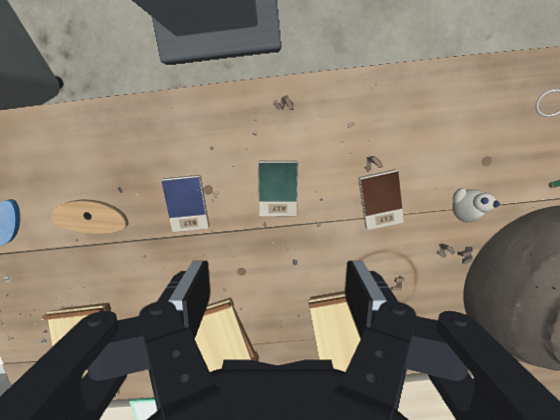

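All three tiles are clear in the wrist view: blue (185,204), green (278,188) and brown (382,200), each with its bare label end towards +x. Next come their rectangles.

```bash
cat >> h.py <<'E'
def tiles(c,roi=(130,250,150,420)):
    h,s,v=cv2.split(cv2.GaussianBlur(cv2.cvtColor(c["image"],cv2.COLOR_BGR2HSV),(3,3),0))
    a,b,l,r=roi;R=np.zeros(h.shape,bool);R[a:b,l:r]=1
    g=R&((v<125)&(s>70)|(h>40)&(s>45)); out=[]
    for m,st,ce in blobs(g,500):
        x,y=map(int,ce)
        n=("blue" if h[y,x]>100 else "green" if h[y,x]>50 else "brown")
        near=cv2.dilate(m.astype(np.uint8),np.ones((41,41)))>0
        f=(m|(near&R&(s<56))).astype(np.uint8)
        f=cv2.morphologyEx(cv2.morphologyEx(f,cv2.MORPH_CLOSE,np.ones((7,7))),cv2.MORPH_OPEN,np.ones((9,9)))
        out.append((n,np.round(ce),rect(c,m,.009),rect(c,f,.009)))
    return out
E
python3 - <<'E'
from h import *
for t in tiles(read_camera("wrist")): print(*t)
E
```

```text
green [276. 182.] (array([433.8, 141.3]), 43.3, 42.7, -7.1) (array([441.3, 140.3]), 65.4, 45.6, -6.2)
brown [380. 194.] (array([459.8, 258.2]), 43.7, 42.4, 6.4) (array([467.4, 257.5]), 66.5, 46.8, 7.0)
blue [182. 197.] (array([440.2,  30.6]), 44.4, 44.1, 89.6) (array([447.8,  32.5]), 66.1, 48.3, -0.4)
```

Emit:
send_rows:
  increments:
    - {"dx":0.05,"dy":0.02,"dz":-1,"roll":0,"claw":0.6}
    - {"dx":0.05,"dy":0.02,"dz":-3,"roll":0,"claw":0.6}
    - {"dx":0.05,"dy":0.02,"dz":-5,"roll":0,"claw":0.6}
    - {"dx":0.05,"dy":0.02,"dz":-6.8,"roll":0,"claw":0.6}
    - {"dx":0.05,"dy":0.02,"dz":-7.6,"roll":0,"claw":0.6}

```text
clock: 2.17
tcp_pos: [0.4388, 0.1428, 0.0143]
orientation: [-0.002, 0.05, 0.999, -0.0]
wrist_force: [-0.9, 0.2, 0.1]
finger_gap: 0.0686
grip_force: 0.0
```

Emit:
send_rows:
  increments:
    - {"dx":0,"dy":0,"dz":-0.3,"roll":0,"claw":0.6}
    - {"dx":0,"dy":0,"dz":-0.55,"roll":0,"claw":0.6}
    - {"dx":0,"dy":0,"dz":-0.55,"roll":0,"claw":0}
    - {"dx":0,"dy":0,"dz":-0.55,"roll":0,"claw":-0.3}
    - {"dx":0,"dy":0,"dz":-0.55,"roll":0,"claw":-0.3}
  grip_force: 25

```text
clock: 2.8
tcp_pos: [0.4417, 0.1419, 0.0035]
orientation: [0.001, 0.051, 0.999, 0.0]
wrist_force: [-1.2, 0.7, 5.9]
finger_gap: 0.0437
grip_force: 25.6
```

Emit:
send_rows:
  increments:
    - {"dx":0,"dy":0,"dz":0.05,"roll":0,"claw":0.3}
    - {"dx":0,"dy":0,"dz":0.12,"roll":0,"claw":0.3}
    - {"dx":0,"dy":0,"dz":0.12,"roll":0,"claw":-0.3}
    - {"dx":0,"dy":0,"dz":0.12,"roll":0,"claw":-0.3}
    - {"dx":0,"dy":0,"dz":0.12,"roll":0,"claw":-0.3}
  grip_force: 25

```text
clock: 3.42
tcp_pos: [0.4432, 0.1417, 0.0075]
orientation: [0.002, 0.051, 0.999, 0.0]
wrist_force: [-1.2, -1.1, 15.5]
finger_gap: 0.03
grip_force: 7.7
```

Emit:
send_rows:
  increments:
    - {"dx":0,"dy":0,"dz":0,"roll":0,"claw":-0.3}
    - {"dx":0,"dy":0,"dz":0.5,"roll":0,"claw":-0.3}
    - {"dx":0,"dy":0,"dz":2,"roll":0,"claw":-0.3}
    - {"dx":0,"dy":0,"dz":3.6,"roll":0,"claw":-0.3}
    - {"dx":0,"dy":0,"dz":4.8,"roll":0,"claw":-0.3}

```text
clock: 4.05
tcp_pos: [0.4412, 0.1417, 0.1274]
orientation: [0.0, 0.051, 0.999, 0.0]
wrist_force: [0.8, -0.3, -0.1]
finger_gap: 0.0297
grip_force: 0.0
```

```bash
python3 - <<'E'
from h import *
tool()
c=read_camera("wrist");cv2.imwrite("pics/w3.png",c["image"])
E
```

```text
t 4.05 tcp mm [441.2 141.7 127.4] psi -5.81 gap 29.7 F [ 0.8 -0.3 -0.1] grip 0.0
```

View pics/w3.png

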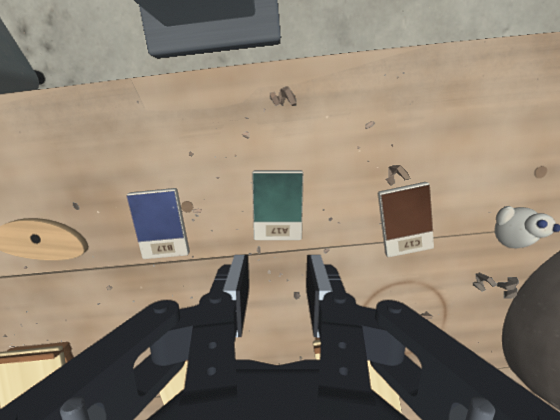

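The tile is still on the table at (277,205). The raised grip slid over its top, so the tips sit higher than the TCP reading and I need to go lower. I'll measure again and regrasp.

```bash
python3 - <<'E'
from h import *
for t in tiles(read_camera("wrist"),(140,250,110,450)): print(*t)
E
```

```text
green [277. 193.] (array([433.8, 143.1]), 43.2, 42.7, -5.9) (array([441.4, 142.2]), 65.6, 45.3, -5.5)
brown [405. 208.] (array([459.5, 258. ]), 43.7, 42.4, 6.4) (array([466. , 257.5]), 67.8, 46.7, 5.6)
blue [155. 212.] (array([440.4,  31. ]), 45.0, 43.9, -0.5) (array([446.3,  32.8]), 63.9, 47.7, -0.6)
```

Emit:
send_rows:
  increments:
    - {"dx":0,"dy":0,"dz":-0.3,"roll":0,"claw":0.5}
    - {"dx":0,"dy":0,"dz":-1.2,"roll":0,"claw":0.5}
    - {"dx":0,"dy":0,"dz":-3.0,"roll":0,"claw":0.5}
    - {"dx":0,"dy":0,"dz":-4.5,"roll":0,"claw":0.5}
    - {"dx":0,"dy":0,"dz":-5.1,"roll":0,"claw":0.5}

```text
clock: 4.78
tcp_pos: [0.437, 0.1411, -0.0061]
orientation: [-0.004, 0.051, 0.999, -0.001]
wrist_force: [-0.0, -1.2, 4.9]
finger_gap: 0.0641
grip_force: 2.9
```

Emit:
send_rows:
  increments:
    - {"dx":0,"dy":0,"dz":0,"roll":0,"claw":0.2}
    - {"dx":0,"dy":0,"dz":0,"roll":0,"claw":0}
    - {"dx":0,"dy":0,"dz":0,"roll":0,"claw":-0.2}
    - {"dx":0,"dy":0,"dz":0,"roll":0,"claw":-0.2}
    - {"dx":0,"dy":0,"dz":0,"roll":0,"claw":-0.2}
  grip_force: 25

```text
clock: 5.4
tcp_pos: [0.4404, 0.1418, -0.0021]
orientation: [-0.0, 0.051, 0.999, 0.0]
wrist_force: [-3.2, 0.4, 14.5]
finger_gap: 0.0441
grip_force: 30.5
```

Emit:
send_rows:
  increments:
    - {"dx":0,"dy":0,"dz":0.2,"roll":0,"claw":-0.2}
    - {"dx":0,"dy":0,"dz":1,"roll":0,"claw":-0.2}
    - {"dx":0,"dy":0,"dz":2.4,"roll":0,"claw":-0.2}
    - {"dx":0.5,"dy":-0.7,"dz":3.8,"roll":0,"claw":-0.2}
    - {"dx":1.4,"dy":-2.0,"dz":4.5,"roll":0.2,"claw":-0.2}

```text
clock: 6.02
tcp_pos: [0.4755, 0.0919, 0.1109]
orientation: [-0.0, 0.035, 0.999, 0.0]
wrist_force: [1.4, -0.0, -0.5]
finger_gap: 0.0441
grip_force: 26.3
```

Emit:
send_rows:
  increments:
    - {"dx":1.0,"dy":-1.6,"dz":0,"roll":0.2,"claw":-0.2}
    - {"dx":2.1,"dy":-3.4,"dz":0,"roll":0.4,"claw":-0.2}
    - {"dx":3.2,"dy":-5.3,"dz":0,"roll":0.6,"claw":-0.2}
    - {"dx":4.3,"dy":-7.2,"dz":0,"roll":0.7,"claw":-0.2}
    - {"dx":5.5,"dy":-9.0,"dz":0,"roll":0.7,"claw":-0.2}

```text
clock: 6.65
tcp_pos: [0.613, -0.1347, 0.1085]
orientation: [-0.002, -0.012, 1.0, 0.001]
wrist_force: [1.1, -0.1, -1.2]
finger_gap: 0.0439
grip_force: 26.3
```

Emit:
send_rows:
  increments:
    - {"dx":0,"dy":0,"dz":-0.4,"roll":0,"claw":-0.2}
    - {"dx":0,"dy":0,"dz":-1.0,"roll":0,"claw":-0.2}
    - {"dx":0,"dy":0,"dz":-1.0,"roll":0,"claw":-0.2}
    - {"dx":0,"dy":0,"dz":-1.0,"roll":0,"claw":-0.2}
    - {"dx":0,"dy":0,"dz":-1.0,"roll":0,"claw":-0.2}

```text
clock: 7.28
tcp_pos: [0.6138, -0.1327, 0.0863]
orientation: [0.001, -0.013, 1.0, -0.0]
wrist_force: [0.5, 0.3, -0.2]
finger_gap: 0.0442
grip_force: 26.3
```

```bash
python3 - <<'E'
from h import *
tool()
c=read_camera("wrist");cv2.imwrite("pics/w4.png",c["image"])
E
```

```text
t 7.28 tcp mm [ 613.8 -132.7   86.3] psi 1.45 gap 44.2 F [ 0.5  0.3 -0.2] grip 26.3
```

View pics/w4.png

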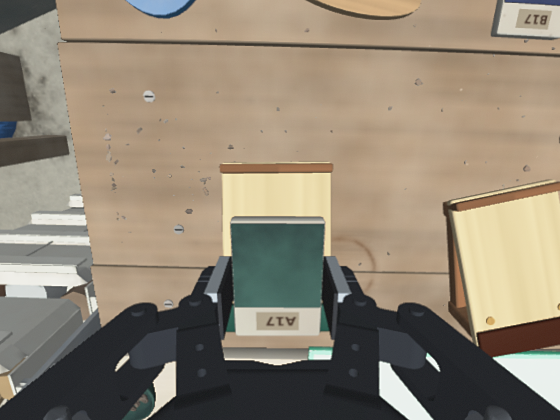

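The tile hangs level over the green stand. The ledge's inner top edge runs from (222,172) to (331,172). I'll check the stand's position from that.

```bash
python3 - <<'E'
from h import *
c=read_camera("wrist")
hsv=cv2.cvtColor(c["image"],cv2.COLOR_BGR2HSV)
print([(r,*map(int,hsv[r,276])) for r in range(160,178,2)])
P=plane(c,[[221,163],[332,163],[222,173],[331,173]],.0288)*1000;print(np.round(P,1))
E
```

```text
[(160, 16, 64, 180), (162, 21, 68, 221), (164, 13, 124, 138), (166, 13, 126, 148), (168, 13, 125, 147), (170, 13, 125, 145), (172, 18, 84, 100), (174, 23, 68, 239), (176, 23, 68, 234)]
[[ 567.9 -170.3   28.8]
 [ 566.2  -97.8   28.8]
 [ 574.5 -169.9   28.8]
 [ 572.7  -97.9   28.8]]
```

Emit:
send_rows:
  increments:
    - {"dx":0,"dy":-0.06,"dz":-0.6,"roll":0,"claw":-0.2}
    - {"dx":0,"dy":-0.06,"dz":-1.3,"roll":0,"claw":-0.2}
    - {"dx":0,"dy":-0.06,"dz":-1.7,"roll":0,"claw":-0.2}
    - {"dx":0,"dy":-0.06,"dz":-1.9,"roll":0,"claw":-0.2}
    - {"dx":0,"dy":-0.06,"dz":-2.0,"roll":0,"claw":-0.2}
  grip_force: 20

```text
clock: 8.0
tcp_pos: [0.6121, -0.1345, 0.0355]
orientation: [-0.001, -0.012, 1.0, 0.0]
wrist_force: [-5.5, 0.9, 8.2]
finger_gap: 0.0442
grip_force: 27.5
```

Emit:
send_rows:
  increments:
    - {"dx":0,"dy":0,"dz":-0.05,"roll":0,"claw":-0.2}
    - {"dx":0,"dy":0,"dz":-0.1,"roll":0,"claw":-0.2}
    - {"dx":0,"dy":0,"dz":-0.15,"roll":0,"claw":-0.2}
    - {"dx":0,"dy":0,"dz":-0.15,"roll":0,"claw":-0.2}
    - {"dx":0,"dy":0,"dz":-0.15,"roll":0,"claw":-0.2}

```text
clock: 8.62
tcp_pos: [0.6123, -0.1345, 0.0324]
orientation: [-0.001, -0.012, 1.0, 0.0]
wrist_force: [-5.0, 0.8, 8.0]
finger_gap: 0.044
grip_force: 28.8
```

Emit:
send_rows:
  increments:
    - {"dx":-0.08,"dy":0,"dz":-0.06,"roll":0,"claw":-0.2}
    - {"dx":-0.16,"dy":0,"dz":-0.1,"roll":0,"claw":-0.2}
    - {"dx":-0.22,"dy":0,"dz":-0.12,"roll":0,"claw":-0.2}
    - {"dx":-0.26,"dy":0,"dz":-0.13,"roll":0,"claw":-0.2}
    - {"dx":-0.26,"dy":0,"dz":-0.13,"roll":0,"claw":-0.2}

```text
clock: 9.25
tcp_pos: [0.6115, -0.1351, 0.0319]
orientation: [0.005, -0.013, 1.0, -0.0]
wrist_force: [3.4, 2.4, 9.9]
finger_gap: 0.0438
grip_force: 30.6
```

```bash
python3 - <<'E'
from h import *
tool()
c=read_camera("wrist");cv2.imwrite("pics/w5.png",cv2.resize(c["image"][120:380,180:390],None,fx=2,fy=2))
E
```

```text
t 9.25 tcp mm [ 611.5 -135.1   31.9] psi 1.44 gap 43.8 F [3.4 2.4 9.9] grip 30.6
```

View pics/w5.png

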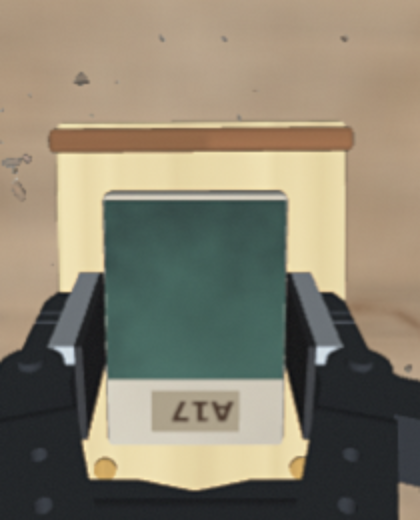

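The tile lies on the deck between the pads, with about 12 mm left to the ledge. It stuck because I was pressing down too hard, so I'll ease up and slide it.

Emit:
send_rows:
  increments:
    - {"dx":0,"dy":0,"dz":0.12,"roll":0,"claw":-0.2}
    - {"dx":-0.1,"dy":0,"dz":0.12,"roll":0,"claw":-0.2}
    - {"dx":-0.2,"dy":0,"dz":0.08,"roll":0,"claw":-0.2}
    - {"dx":-0.3,"dy":0,"dz":0.05,"roll":0,"claw":-0.2}
    - {"dx":-0.3,"dy":0,"dz":0.05,"roll":0,"claw":-0.2}

```text
clock: 9.93
tcp_pos: [0.5995, -0.135, 0.0299]
orientation: [0.0, -0.012, 1.0, -0.0]
wrist_force: [0.4, -0.3, 2.2]
finger_gap: 0.0442
grip_force: 27.5
```

```bash
cat >> h.py <<'E'
def gap(c,stop,psi,mid=None):
    """tile lower end and ledge along the picture column through the stand's mid-line"""
    a=np.radians(psi);u=np.array([np.cos(a)*np.cos(.2618),np.sin(a)*np.cos(.2618),np.sin(.2618)])
    p=np.array(stop)[None]+np.arange(-.012,.035,.001)[:,None]*u
    v=cv2.cvtColor(c["image"],cv2.COLOR_BGR2HSV)
    for k,q in zip(range(-12,35),proj(c,p)): print((k,*map(int,v[int(round(q[1])),int(round(q[0]))])),end=" ")
    print()
E
python3 - <<'E'
from h import *
tool()
c=read_camera("wrist");v=cv2.cvtColor(c["image"],cv2.COLOR_BGR2HSV)
h=v[...,0]
m=(h>60)&(h<100)&(v[...,1]>45);m[:150]=0
b=max(blobs(m,500),key=lambda t:t[1][4]);print(b[1])
col=int(b[2][0]);print([(r,*map(int,v[r,col])) for r in range(160,b[1][1]+4,2)])
E
```

```text
t 9.93 tcp mm [ 599.5 -135.    29.9] psi 1.38 gap 44.2 F [ 0.4 -0.3  2.2] grip 27.5
[ 232  221   91   88 7850]
[(160, 17, 62, 186), (162, 16, 60, 186), (164, 16, 60, 187), (166, 16, 60, 187), (168, 16, 59, 186), (170, 16, 59, 186), (172, 16, 59, 185), (174, 16, 60, 184), (176, 16, 60, 183), (178, 16, 61, 180), (180, 16, 59, 181), (182, 16, 61, 181), (184, 16, 63, 182), (186, 16, 63, 183), (188, 16, 63, 182), (190, 17, 63, 182), (192, 16, 63, 181), (194, 16, 63, 181), (196, 16, 63, 183), (198, 17, 63, 183), (200, 16, 63, 185), (202, 16, 64, 180), (204, 21, 69, 174), (206, 22, 69, 230), (208, 14, 110, 114), (210, 13, 126, 144), (212, 13, 126, 148), (214, 13, 124, 142), (216, 48, 11, 119), (218, 21, 27, 220), (220, 40, 18, 131), (222, 84, 78, 78), (224, 85, 71, 79)]
```

The tile's lower end has ridden over the ledge, because the finger corners met the deck before the tile lay flat. I'll back uphill, release so it drops flat, grip it again and slide.

Emit:
send_rows:
  increments:
    - {"dx":0,"dy":0,"dz":0.25,"roll":0,"claw":-0.2}
    - {"dx":0.2,"dy":0,"dz":0.35,"roll":0,"claw":-0.2}
    - {"dx":0.4,"dy":0,"dz":0.3,"roll":0,"claw":-0.2}
    - {"dx":0.52,"dy":0,"dz":0.15,"roll":0,"claw":-0.2}
    - {"dx":0.52,"dy":0,"dz":0.1,"roll":0,"claw":-0.2}

```text
clock: 10.6
tcp_pos: [0.6133, -0.1349, 0.0326]
orientation: [0.0, -0.012, 1.0, 0.0]
wrist_force: [-1.2, 1.0, 6.9]
finger_gap: 0.0441
grip_force: 29.0
```

Emit:
send_rows:
  increments:
    - {"dx":0,"dy":0,"dz":0,"roll":0,"claw":0.1}
    - {"dx":0,"dy":0,"dz":0,"roll":0,"claw":0.3}
    - {"dx":0,"dy":0,"dz":0.05,"roll":0,"claw":0.3}
    - {"dx":0,"dy":0,"dz":0.1,"roll":0,"claw":0.3}
    - {"dx":0,"dy":0,"dz":0.1,"roll":0,"claw":0.3}

```text
clock: 11.22
tcp_pos: [0.6127, -0.1349, 0.035]
orientation: [0.0, -0.012, 1.0, -0.0]
wrist_force: [-0.3, 0.5, -0.2]
finger_gap: 0.0554
grip_force: 0.0
```

```bash
python3 - <<'E'
from h import *
tool()
c=read_camera("wrist");cv2.imwrite("pics/w6.png",cv2.resize(c["image"][120:380,180:390],None,fx=2,fy=2))
E
```

```text
t 11.22 tcp mm [ 612.7 -134.9   35. ] psi 1.39 gap 55.4 F [-0.3  0.5 -0.2] grip 0.0
```

View pics/w6.png

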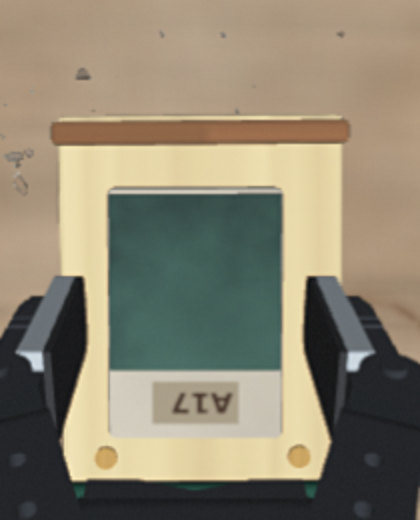

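The tile now lies flat and centred, with about 11 mm left to the ledge. I'll grip it again slightly higher and slide it.

Emit:
send_rows:
  increments:
    - {"dx":0,"dy":0,"dz":-0.06,"roll":0,"claw":0}
    - {"dx":0,"dy":0,"dz":-0.06,"roll":0,"claw":-0.2}
    - {"dx":0,"dy":0,"dz":-0.06,"roll":0,"claw":-0.2}
    - {"dx":0,"dy":0,"dz":-0.06,"roll":0,"claw":-0.2}
    - {"dx":0,"dy":0,"dz":-0.06,"roll":0,"claw":-0.2}

```text
clock: 11.9
tcp_pos: [0.6128, -0.1349, 0.0342]
orientation: [0.0, -0.012, 1.0, -0.0]
wrist_force: [-2.4, 0.0, 4.8]
finger_gap: 0.0443
grip_force: 19.9
```

Emit:
send_rows:
  increments:
    - {"dx":-0.08,"dy":0,"dz":-0.02,"roll":0,"claw":-0.2}
    - {"dx":-0.16,"dy":0,"dz":-0.04,"roll":0,"claw":-0.2}
    - {"dx":-0.24,"dy":0,"dz":-0.06,"roll":0,"claw":-0.2}
    - {"dx":-0.28,"dy":0,"dz":-0.07,"roll":0,"claw":-0.2}
    - {"dx":-0.28,"dy":0,"dz":-0.07,"roll":0,"claw":-0.2}

```text
clock: 12.52
tcp_pos: [0.6066, -0.1353, 0.0325]
orientation: [0.001, -0.012, 1.0, -0.0]
wrist_force: [1.0, 0.6, 5.7]
finger_gap: 0.0447
grip_force: 20.0
```

```bash
cat >> h.py <<'E'
def slide(c,col,psi,stop):
    """print transitions down a picture column; deck plane distances from the given stop guess"""
    v=cv2.cvtColor(c["image"],cv2.COLOR_BGR2HSV);out=[]
    a=np.radians(psi);n=np.array([-np.sin(.2618)*np.cos(a),-np.sin(.2618)*np.sin(a),np.cos(.2618)])
    u=np.array([np.cos(.2618)*np.cos(a),np.cos(.2618)*np.sin(a),np.sin(.2618)])
    rows=np.arange(150,320);o,d=ray(c,np.c_[np.full(len(rows),col),rows])
    for h in (.007,.009):
        q=o+d*(((np.array(stop)+h*n-o)@n)/(d@n))[:,None];out.append((q-np.array(stop))@u*1000)
    for i,r in enumerate(rows):
        if -10<out[0][i]<22: print((int(r),round(out[0][i],1),round(out[1][i],1),*map(int,v[r,col])),end=" ")
    print()
E
python3 - <<'E'
from h import *
tool()
c=read_camera("wrist");slide(c,275,1.4,[.5755,-.1355,.022])
E
```

```text
t 12.53 tcp mm [ 606.6 -135.3   32.5] psi 1.39 gap 44.7 F [1.  0.6 5.7] grip 20.0
(187, np.float64(-9.7), np.float64(-9.6), 16, 64, 184) (188, np.float64(-9.2), np.float64(-9.1), 16, 64, 179) (189, np.float64(-8.7), np.float64(-8.7), 18, 65, 166) (190, np.float64(-8.2), np.float64(-8.2), 21, 69, 204) (191, np.float64(-7.7), np.float64(-7.7), 22, 69, 226) (192, np.float64(-7.2), np.float64(-7.2), 20, 77, 226) (193, np.float64(-6.7), np.float64(-6.7), 15, 106, 116) (194, np.float64(-6.2), np.float64(-6.2), 12, 127, 131) (195, np.float64(-5.7), np.float64(-5.7), 13, 126, 144) (196, np.float64(-5.3), np.float64(-5.2), 13, 127, 147) (197, np.float64(-4.8), np.float64(-4.7), 13, 127, 147) (198, np.float64(-4.3), np.float64(-4.3), 13, 128, 146) (199, np.float64(-3.8), np.float64(-3.8), 12, 128, 146) (200, np.float64(-3.3), np.float64(-3.3), 13, 127, 145) (201, np.float64(-2.8), np.float64(-2.8), 13, 126, 146) (202, np.float64(-2.3), np.float64(-2.3), 13, 128, 143) (203, np.float64(-1.8), np.float64(-1.8), 13, 124, 128) (204, np.float64(-1.3), np.float64(-1.3), 17, 92, 144) (205, np.float64(
[... 1739 characters left out ...]
238, np.float64(15.7), np.float64(15.4), 82, 76, 91) (239, np.float64(16.2), np.float64(15.9), 83, 78, 91) (240, np.float64(16.7), np.float64(16.4), 83, 76, 94) (241, np.float64(17.2), np.float64(16.9), 83, 79, 94) (242, np.float64(17.7), np.float64(17.4), 83, 80, 96) (243, np.float64(18.2), np.float64(17.9), 84, 77, 96) (244, np.float64(18.7), np.float64(18.4), 84, 76, 94) (245, np.float64(19.2), np.float64(18.9), 83, 80, 96) (246, np.float64(19.7), np.float64(19.4), 82, 80, 96) (247, np.float64(20.2), np.float64(19.9), 82, 79, 97) (248, np.float64(20.7), np.float64(20.4), 83, 77, 96) (249, np.float64(21.2), np.float64(20.9), 83, 77, 96) (250, np.float64(21.7), np.float64(21.4), 83, 78, 98)
```

Emit:
send_rows:
  increments:
    - {"dx":-0.08,"dy":0,"dz":-0.02,"roll":0,"claw":-0.2}
    - {"dx":-0.16,"dy":0,"dz":-0.04,"roll":0,"claw":-0.2}
    - {"dx":-0.24,"dy":0,"dz":-0.06,"roll":0,"claw":-0.2}
    - {"dx":-0.31,"dy":0,"dz":-0.075,"roll":0,"claw":-0.2}
    - {"dx":-0.31,"dy":0,"dz":-0.075,"roll":0,"claw":-0.2}

```text
clock: 13.2
tcp_pos: [0.6021, -0.1352, 0.0314]
orientation: [0.004, -0.013, 1.0, -0.0]
wrist_force: [9.4, 1.6, 3.3]
finger_gap: 0.0445
grip_force: 20.1
```

```bash
python3 - <<'E'
s=open("h.py").read()
i=s.index("    for i,r in enumerate(rows):")
s=s[:i]+'''    k=lambda p:0 if p[1]>100 else 1 if p[2]>225 else 2 if 40<p[0]<130 and p[1]>45 else 3
    w=[k(list(map(int,v[r,col]))) for r in rows]
    for i in range(1,len(rows)):
        if w[i]!=w[i-1] and -15<out[0][i]<75: print(rows[i],round(float(out[0][i]),1),["ledge","deck","glaze","other"][w[i]],v[rows[i],col])
'''
open("h.py","w").write(s)
from h import *
tool()
c=read_camera("wrist");slide(c,275,1.4,[.574,-.1355,.022])
E
```

```text
t 13.2 tcp mm [ 602.1 -135.2   31.4] psi 1.44 gap 44.5 F [9.4 1.6 3.3] grip 20.1
200 -6.5 deck [ 23  67 227]
202 -5.6 other [ 16  91 123]
203 -5.1 ledge [ 13 126 134]
214 0.4 other [ 25  14 109]
218 2.4 glaze [84 65 78]
306 46.9 other [ 45  19 163]
```

The tile is against the ledge: 9 N contact, and no deck is visible between them. I'll release and go to the blue tile.

Emit:
send_rows:
  increments:
    - {"dx":0.1,"dy":0,"dz":0.02,"roll":0,"claw":0.2}
    - {"dx":0.1,"dy":0,"dz":0.02,"roll":0,"claw":0.4}
    - {"dx":0.1,"dy":0,"dz":0.15,"roll":0,"claw":0.5}
    - {"dx":0.1,"dy":0,"dz":1,"roll":0,"claw":0.5}
    - {"dx":0.1,"dy":0,"dz":2.6,"roll":0,"claw":0.5}

```text
clock: 13.88
tcp_pos: [0.5982, -0.1343, 0.0932]
orientation: [-0.003, -0.012, 1.0, 0.001]
wrist_force: [1.1, -0.4, -0.2]
finger_gap: 0.0641
grip_force: 0.0
```

```bash
python3 - <<'E'
from h import *
tool()
c=read_camera("wrist");slide(c,275,1.4,[.574,-.1355,.022])
cv2.imwrite("pics/w7.png",cv2.resize(c["image"][120:380,180:390],None,fx=2,fy=2))
E
```

```text
t 13.88 tcp mm [ 598.2 -134.3   93.2] psi 1.37 gap 64.1 F [ 1.1 -0.4 -0.2] grip 0.0
185 -4.9 ledge [ 14 112 137]
193 0.6 other [ 20  28 111]
196 2.7 glaze [84 62 78]
259 46.9 other [ 60  19 148]
285 65.4 deck [ 22  74 230]
```

View pics/w7.png

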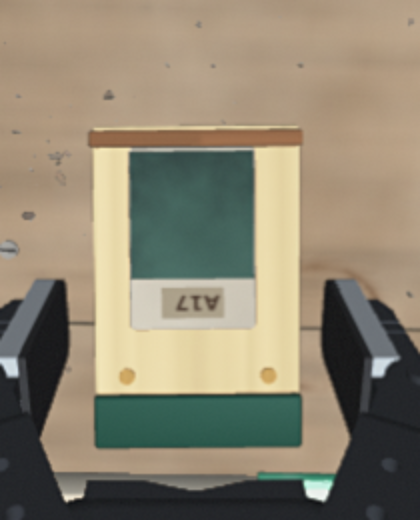

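Emit:
send_rows:
  increments:
    - {"dx":-0.6,"dy":0.7,"dz":1,"roll":0,"claw":0.5}
    - {"dx":-1.8,"dy":2.0,"dz":1.2,"roll":-0.1,"claw":0.5}
    - {"dx":-3.2,"dy":3.5,"dz":1.2,"roll":-0.2,"claw":0.5}
    - {"dx":-4.6,"dy":5.0,"dz":1.0,"roll":-0.24,"claw":0.5}
    - {"dx":-5.9,"dy":6.3,"dz":0.5,"roll":-0.24,"claw":0.5}

```text
clock: 14.55
tcp_pos: [0.4516, 0.0237, 0.1074]
orientation: [0.001, 0.005, 1.0, 0.0]
wrist_force: [1.1, 0.4, -0.1]
finger_gap: 0.0642
grip_force: 0.0
```

The green tile is at home: flush with the ledge, its top end 65 mm up the deck, and centred to within about 2 mm. Next is the blue tile.

```bash
python3 - <<'E'
from h import *
tool()
c=read_camera("wrist");print(proj(c,[[.447,.0315,.009]]))
for t in tiles(c,(120,280,200,350)): print(*t)
E
```

```text
t 14.55 tcp mm [451.6  23.7 107.4] psi -0.54 gap 64.2 F [ 1.1  0.4 -0.1] grip 0.0
[[286.13477807 207.20806906]]
blue [285. 198.] (array([440.1,  30.8]), 45.0, 43.0, 89.4) (array([447.6,  30.5]), 64.4, 45.3, -0.6)
```

Emit:
send_rows:
  increments:
    - {"dx":-0.08,"dy":0.28,"dz":-0.6,"roll":0,"claw":0.5}
    - {"dx":-0.08,"dy":0.28,"dz":-2.0,"roll":0,"claw":0.5}
    - {"dx":-0.08,"dy":0.28,"dz":-3.4,"roll":0,"claw":0.5}
    - {"dx":-0.08,"dy":0.28,"dz":-4.0,"roll":0,"claw":0.5}
    - {"dx":-0.08,"dy":0.28,"dz":-4.25,"roll":0,"claw":0.5}

```text
clock: 15.22
tcp_pos: [0.4498, 0.0296, -0.0]
orientation: [-0.001, 0.005, 1.0, 0.0]
wrist_force: [0.1, -0.3, -0.0]
finger_gap: 0.064
grip_force: 0.0
```

Emit:
send_rows:
  increments:
    - {"dx":0,"dy":0,"dz":0,"roll":0,"claw":0.2}
    - {"dx":0,"dy":0,"dz":0,"roll":0,"claw":0}
    - {"dx":0,"dy":0,"dz":0,"roll":0,"claw":-0.2}
    - {"dx":0,"dy":0,"dz":0,"roll":0,"claw":-0.2}
    - {"dx":0,"dy":0,"dz":0,"roll":0,"claw":-0.2}
  grip_force: 25

```text
clock: 15.85
tcp_pos: [0.4515, 0.0296, 0.0016]
orientation: [0.001, 0.005, 1.0, -0.0]
wrist_force: [-0.7, -0.4, 6.2]
finger_gap: 0.0441
grip_force: 26.1
```

Emit:
send_rows:
  increments:
    - {"dx":0,"dy":0,"dz":0.2,"roll":0,"claw":-0.2}
    - {"dx":0,"dy":0,"dz":1,"roll":0,"claw":-0.2}
    - {"dx":0.2,"dy":0.2,"dz":2.4,"roll":0,"claw":-0.2}
    - {"dx":1.0,"dy":1.0,"dz":3.8,"roll":0.2,"claw":-0.2}
    - {"dx":2.2,"dy":2.2,"dz":4.2,"roll":0.4,"claw":-0.2}

```text
clock: 16.48
tcp_pos: [0.5072, 0.0848, 0.1086]
orientation: [0.002, -0.023, 1.0, -0.0]
wrist_force: [0.2, -0.1, -0.2]
finger_gap: 0.0443
grip_force: 25.7
```

Emit:
send_rows:
  increments:
    - {"dx":1.3,"dy":1.3,"dz":0,"roll":0.2,"claw":-0.2}
    - {"dx":2.8,"dy":2.8,"dz":0,"roll":0.35,"claw":-0.2}
    - {"dx":4.1,"dy":4.1,"dz":-0.2,"roll":0.49,"claw":-0.2}
    - {"dx":4.82,"dy":4.8,"dz":-0.6,"roll":0.49,"claw":-0.2}
    - {"dx":4.82,"dy":4.8,"dz":-0.8,"roll":0.49,"claw":-0.2}

```text
clock: 17.1
tcp_pos: [0.6265, 0.2058, 0.0845]
orientation: [-0.001, -0.058, 0.998, -0.0]
wrist_force: [-0.2, -0.2, -0.4]
finger_gap: 0.0441
grip_force: 25.8
```

```bash
cat >> h.py <<'E'
def ledge(c,y0,x0,z=.0288):
    """brown ledge in front of the tool: end points of its inner edge on z"""
    v=cv2.cvtColor(c["image"],cv2.COLOR_BGR2HSV);m=(v[...,1]>105)&(v[...,2]>100)&(v[...,0]<20);m[:90]=0
    p=proj(c,[[x0,y0,z]])[0]
    for b,s,ce in blobs(m,250):
        if abs(ce-p).max()<45:
            cols=range(s[0]+8,s[0]+s[2]-8); low=[(x,np.where(b[:,x])[0].max()+.5) for x in cols if b[:,x].any()]
            ends=plane(c,[[s[0],0],[s[0]+s[2],0]],z)
            P=plane(c,low,z)*1000;k=np.polyfit(P[:,1],P[:,0],1)
            xs=np.array([[s[0],np.polyval(np.polyfit(*np.array(low).T,1),s[0])],[s[0]+s[2],np.polyval(np.polyfit(*np.array(low).T,1),s[0]+s[2])]])
            E=plane(c,xs,z)*1000
            print("ledge px",s,"inner edge ends mm",np.round(E,1),"mid",np.round(E.mean(0),1),"yaw",round(-np.degrees(np.arctan(k[0])),2))
E
python3 - <<'E'
from h import *
tool()
c=read_camera("wrist");ledge(c,.2,.586)
E
```

```text
t 17.1 tcp mm [626.5 205.8  84.5] psi 6.69 gap 44.1 F [-0.2 -0.2 -0.4] grip 25.8
ledge px [221 165 113  11 938] inner edge ends mm [[590.1 164.9  28.8]
 [583.5 238.6  28.8]] mid [586.8 201.8  28.8] yaw 5.15
```

Emit:
send_rows:
  increments:
    - {"dx":0,"dy":0,"dz":-0.6,"roll":-0.08,"claw":-0.2}
    - {"dx":0,"dy":0,"dz":-1.2,"roll":-0.08,"claw":-0.2}
    - {"dx":0,"dy":0,"dz":-1.7,"roll":-0.08,"claw":-0.2}
    - {"dx":0,"dy":0,"dz":-1.9,"roll":-0.08,"claw":-0.2}
    - {"dx":0,"dy":0,"dz":-2.0,"roll":-0.08,"claw":-0.2}
  grip_force: 20

```text
clock: 17.77
tcp_pos: [0.625, 0.204, 0.0363]
orientation: [-0.001, -0.052, 0.999, -0.0]
wrist_force: [-4.7, -2.4, 8.0]
finger_gap: 0.0439
grip_force: 28.2
```

Emit:
send_rows:
  increments:
    - {"dx":0,"dy":0,"dz":-0.06,"roll":0,"claw":-0.2}
    - {"dx":0,"dy":0,"dz":-0.06,"roll":0,"claw":0.1}
    - {"dx":0,"dy":0,"dz":-0.06,"roll":0,"claw":0.3}
    - {"dx":0,"dy":0,"dz":0,"roll":0,"claw":0.3}
    - {"dx":0,"dy":0,"dz":0,"roll":0,"claw":0.3}

```text
clock: 18.4
tcp_pos: [0.6266, 0.2047, 0.0361]
orientation: [0.0, -0.052, 0.999, 0.0]
wrist_force: [0.6, -0.6, 0.2]
finger_gap: 0.0551
grip_force: 0.0
```

```bash
python3 - <<'E'
from h import *
tool()
c=read_camera("wrist");slide(c,277,6.2,[.5884,.202,.022])
cv2.imwrite("pics/w8.png",cv2.resize(c["image"][120:380,180:390],None,fx=2,fy=2))
E
```

```text
t 18.4 tcp mm [626.6 204.7  36.1] psi 5.95 gap 55.1 F [ 0.6 -0.6  0.2] grip 0.0
178 -6.5 deck [ 22  68 229]
179 -6.0 other [ 20  73 224]
180 -5.5 ledge [ 14 109 126]
191 0.0 other [ 18  84 128]
192 0.5 deck [ 22  72 240]
200 4.5 other [ 19  55 177]
204 6.5 ledge [114 101 116]
210 9.6 glaze [114 100 120]
211 10.1 ledge [114 101 119]
213 11.1 glaze [114 100 120]
216 12.6 ledge [113 102 118]
219 14.1 glaze [114 100 120]
220 14.6 ledge [113 101 119]
221 15.1 glaze [113  98 120]
225 17.1 ledge [114 101 121]
226 17.6 glaze [113 100 122]
227 18.1 ledge [113 102 122]
228 18.6 glaze [114 100 123]
229 19.1 ledge [113 103 121]
230 19.7 glaze [114 100 122]
235 22.2 ledge [112 101 119]
236 22.7 glaze [113 100 120]
238 23.7 ledge [114 101 119]
239 24.2 glaze [114 100 120]
241 25.2 ledge [113 102 120]
243 26.2 glaze [114  99 118]
244 26.7 ledge [114 104 118]
246 27.8 glaze [113 100 115]
248 28.8 ledge [113 104 115]
251 30.3 glaze [113  99 116]
252 30.8 ledge [113 102 115]
254 31.8 glaze [114  99 116]
255 32.3 ledge [113 101 116]
256 32.9 glaze [114  98 115]
261 35.4 ledge [113 102 115]
262 35.9 glaze [114 100 115]
263 36.4 ledge [113 101 114]
264 36.9 glaze [114 100 115]
265 37.5 ledge [113 101 116]
272 41.0 glaze [113  99 113]
273 41.6 ledge [113 102 112]
274 42.1 glaze [113 100 112]
275 42.6 ledge [113 101 109]
276 43.1 glaze [114  98 109]
279 44.6 ledge [113 103 106]
280 45.1 glaze [113  99 106]
281 45.7 ledge [113 104 105]
282 46.2 glaze [114  99 103]
283 46.7 ledge [113 101 104]
290 50.3 glaze [114  96 101]
291 50.8 other [135   8 136]
```

View pics/w8.png

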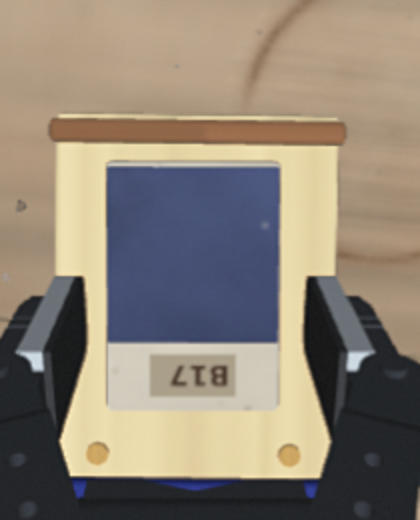

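The blue tile is flat, centred to within about 1 mm, and has about 4 mm left to the ledge. I'll grip it again and slide.

Emit:
send_rows:
  increments:
    - {"dx":0,"dy":0,"dz":-0.08,"roll":0,"claw":0}
    - {"dx":0,"dy":0,"dz":-0.08,"roll":0,"claw":-0.2}
    - {"dx":0,"dy":0,"dz":-0.08,"roll":0,"claw":-0.2}
    - {"dx":0,"dy":0,"dz":-0.08,"roll":0,"claw":-0.2}
    - {"dx":0,"dy":0,"dz":-0.08,"roll":0,"claw":-0.2}

```text
clock: 19.08
tcp_pos: [0.6266, 0.2047, 0.0349]
orientation: [0.001, -0.052, 0.999, 0.0]
wrist_force: [-1.9, -0.1, 5.3]
finger_gap: 0.0442
grip_force: 19.9
```

Emit:
send_rows:
  increments:
    - {"dx":-0.08,"dy":-0.01,"dz":-0.02,"roll":0,"claw":-0.2}
    - {"dx":-0.16,"dy":-0.02,"dz":-0.04,"roll":0,"claw":-0.2}
    - {"dx":-0.22,"dy":-0.025,"dz":-0.06,"roll":0,"claw":-0.2}
    - {"dx":-0.26,"dy":-0.03,"dz":-0.07,"roll":0,"claw":-0.2}
    - {"dx":-0.26,"dy":-0.03,"dz":-0.07,"roll":0,"claw":-0.2}

```text
clock: 19.7
tcp_pos: [0.6227, 0.2043, 0.0339]
orientation: [0.003, -0.052, 0.999, 0.0]
wrist_force: [5.7, 1.5, 5.9]
finger_gap: 0.0441
grip_force: 19.9
```

```bash
sed -i 's/0 if p\[1\]>100 else 1/0 if p[1]>100 and p[0]<20 and p[2]>95 else 1/' h.py; python3 - <<'E'
from h import *
tool()
c=read_camera("wrist");slide(c,277,6.2,[.5884,.202,.022])
E
```

```text
t 19.7 tcp mm [622.7 204.3  33.9] psi 5.93 gap 44.1 F [5.7 1.5 5.9] grip 19.9
186 -6.8 deck [ 22  66 227]
188 -5.8 other [ 18  85 153]
189 -5.3 ledge [ 12 123 135]
200 0.1 other [ 21  56 158]
204 2.1 glaze [114  86 121]
292 46.6 other [140   5 153]
```

Emit:
send_rows:
  increments:
    - {"dx":-0.05,"dy":0,"dz":-0.01,"roll":0.04,"claw":-0.2}
    - {"dx":-0.12,"dy":-0.01,"dz":-0.02,"roll":0.08,"claw":-0.2}
    - {"dx":-0.12,"dy":-0.01,"dz":-0.02,"roll":0.08,"claw":-0.2}
    - {"dx":-0.12,"dy":-0.01,"dz":-0.02,"roll":0.08,"claw":-0.2}
    - {"dx":-0.12,"dy":-0.01,"dz":-0.02,"roll":0.08,"claw":-0.2}

```text
clock: 20.38
tcp_pos: [0.6225, 0.2044, 0.0341]
orientation: [0.006, -0.057, 0.998, 0.001]
wrist_force: [10.3, 1.2, 3.6]
finger_gap: 0.0441
grip_force: 20.1
```

Emit:
send_rows:
  increments:
    - {"dx":0.1,"dy":0,"dz":0.02,"roll":0,"claw":0.2}
    - {"dx":0.1,"dy":0,"dz":0.02,"roll":0,"claw":0.4}
    - {"dx":0.1,"dy":0,"dz":0.15,"roll":0,"claw":0.5}
    - {"dx":0.1,"dy":0,"dz":1,"roll":0,"claw":0.5}
    - {"dx":0.1,"dy":0,"dz":2.6,"roll":0,"claw":0.5}

```text
clock: 21.0
tcp_pos: [0.617, 0.2033, 0.095]
orientation: [-0.003, -0.058, 0.998, -0.0]
wrist_force: [0.1, -0.1, -0.1]
finger_gap: 0.0642
grip_force: 0.0
```

```bash
python3 - <<'E'
from h import *
tool()
c=read_camera("wrist")
for k in (255,275,295): print(k);slide(c,k,6.2,[.5884,.202,.022])
v=cv2.cvtColor(c["image"],cv2.COLOR_BGR2HSV)
for k in (210,240): print([(x,*map(int,v[k,x])) for x in range(205,350,4)])
E
```

```text
t 21.0 tcp mm [617.  203.3  95. ] psi 6.59 gap 64.2 F [ 0.1 -0.1 -0.1] grip 0.0
255
178 -5.0 ledge [ 13 128 136]
185 -0.2 other [14 89 95]
189 2.6 glaze [113 102 113]
252 46.8 other [150   2 160]
278 65.3 deck [ 23  68 237]
275
178 -5.1 ledge [ 13 120 142]
186 0.5 other [ 18  23 110]
189 2.5 glaze [114 101 119]
252 46.7 other [125  11 144]
278 65.2 deck [ 22  73 229]
295
179 -4.5 ledge [ 13 128 138]
186 0.4 other [ 15  47 109]
189 2.5 glaze [115  90 125]
252 46.7 other [120  16 131]
279 65.8 deck [ 23  68 235]
[(205, 16, 70, 172), (209, 16, 70, 172), (213, 15, 62, 136), (217, 16, 72, 171), (221, 15, 69, 171), (225, 15, 70, 172), (229, 23, 63, 240), (233, 23, 62, 238), (237, 22, 69, 232), (241, 23, 68, 234), (245, 23, 65, 243), (249, 113, 107, 110), (253, 113, 96, 109), (257, 114, 97, 113), (261, 114, 99, 118), (265, 113, 101, 121), (269, 114, 100, 120), (273, 114, 98, 120), (277, 113, 101, 121), (281, 114, 99, 121), (285, 114, 98, 122), (289, 113, 100, 120), (293, 113, 103, 119), (297, 113, 99, 119), (301, 114, 101, 119), (305, 114, 72, 134), (309, 137, 15, 123), (313, 23, 67, 235), 
[... 248 characters left out ...]
6, 69, 171), (221, 15, 69, 173), (225, 16, 69, 169), (229, 23, 59, 241), (233, 22, 63, 238), (237, 23, 68, 231), (241, 23, 66, 235), (245, 23, 73, 239), (249, 113, 102, 115), (253, 113, 102, 113), (257, 115, 98, 114), (261, 113, 103, 114), (265, 113, 101, 111), (269, 114, 100, 110), (273, 113, 100, 112), (277, 113, 102, 113), (281, 113, 100, 112), (285, 114, 101, 114), (289, 113, 101, 116), (293, 114, 97, 113), (297, 113, 100, 112), (301, 114, 102, 113), (305, 114, 100, 112), (309, 17, 49, 171), (313, 23, 65, 236), (317, 23, 68, 232), (321, 23, 72, 228), (325, 23, 68, 232), (329, 19, 70, 214), (333, 15, 69, 159), (337, 16, 67, 159), (341, 16, 70, 161), (345, 16, 67, 159), (349, 15, 67, 156)]
```

The blue tile is at home: 0 mm gap, yaw squared and centred. Next is the brown tile.

Emit:
send_rows:
  increments:
    - {"dx":-0.5,"dy":0.2,"dz":0.4,"roll":0,"claw":0.5}
    - {"dx":-2.0,"dy":0.7,"dz":0.6,"roll":0,"claw":0.5}
    - {"dx":-3.8,"dy":1.4,"dz":0.6,"roll":0,"claw":0.5}
    - {"dx":-5.2,"dy":1.9,"dz":0.6,"roll":0,"claw":0.5}
    - {"dx":-5.9,"dy":2.17,"dz":0.6,"roll":0,"claw":0.5}

```text
clock: 21.68
tcp_pos: [0.4684, 0.2582, 0.111]
orientation: [-0.001, -0.058, 0.998, -0.0]
wrist_force: [-0.1, 0.1, -0.4]
finger_gap: 0.0644
grip_force: 0.0
```

```bash
python3 - <<'E'
from h import *
tool()
c=read_camera("wrist");print(proj(c,[[.467,.2575,.009]]))
for t in tiles(c,(120,280,200,350)): print(*t)
E
```

```text
t 21.68 tcp mm [468.4 258.2 111. ] psi 6.68 gap 64.4 F [-0.1  0.1 -0.4] grip 0.0
[[276.24380582 210.15396081]]
brown [279. 201.] (array([459.4, 258.8]), 43.0, 42.9, 6.6) (array([467. , 259.4]), 64.7, 45.6, 6.6)
```

Emit:
send_rows:
  increments:
    - {"dx":0.03,"dy":0.04,"dz":-0.6,"roll":0,"claw":0.5}
    - {"dx":0.03,"dy":0.04,"dz":-2.0,"roll":0,"claw":0.5}
    - {"dx":0.03,"dy":0.04,"dz":-3.5,"roll":0,"claw":0.5}
    - {"dx":0.03,"dy":0.04,"dz":-4.1,"roll":0,"claw":0.5}
    - {"dx":0.03,"dy":0.04,"dz":-4.4,"roll":0,"claw":0.5}

```text
clock: 22.35
tcp_pos: [0.4729, 0.2584, 0.0005]
orientation: [-0.001, -0.057, 0.998, -0.0]
wrist_force: [0.0, -0.3, -0.0]
finger_gap: 0.064
grip_force: 0.0
```

Emit:
send_rows:
  increments:
    - {"dx":0,"dy":0,"dz":0,"roll":0,"claw":0.2}
    - {"dx":0,"dy":0,"dz":0,"roll":0,"claw":0}
    - {"dx":0,"dy":0,"dz":0,"roll":0,"claw":-0.2}
    - {"dx":0,"dy":0,"dz":0,"roll":0,"claw":-0.2}
    - {"dx":0,"dy":0,"dz":0,"roll":0,"claw":-0.2}
  grip_force: 25

```text
clock: 22.98
tcp_pos: [0.4733, 0.2592, 0.0026]
orientation: [0.001, -0.058, 0.998, 0.0]
wrist_force: [-0.9, -0.2, 5.1]
finger_gap: 0.0435
grip_force: 26.1
```

Emit:
send_rows:
  increments:
    - {"dx":0,"dy":0,"dz":0.2,"roll":0,"claw":-0.2}
    - {"dx":0,"dy":0,"dz":1,"roll":0,"claw":-0.2}
    - {"dx":0.2,"dy":-0.3,"dz":2.4,"roll":0,"claw":-0.2}
    - {"dx":0.8,"dy":-1.2,"dz":3.8,"roll":0.2,"claw":-0.2}
    - {"dx":1.8,"dy":-2.6,"dz":4.4,"roll":0.4,"claw":-0.2}

```text
clock: 23.6
tcp_pos: [0.5182, 0.1943, 0.1139]
orientation: [0.001, -0.087, 0.996, 0.0]
wrist_force: [1.0, 0.4, -0.8]
finger_gap: 0.0438
grip_force: 25.6
```

Emit:
send_rows:
  increments:
    - {"dx":1.1,"dy":-1.5,"dz":0,"roll":0.2,"claw":-0.2}
    - {"dx":2.4,"dy":-3.2,"dz":0,"roll":0.35,"claw":-0.2}
    - {"dx":3.7,"dy":-4.9,"dz":-0.2,"roll":0.42,"claw":-0.2}
    - {"dx":4.6,"dy":-6.1,"dz":-0.6,"roll":0.42,"claw":-0.2}
    - {"dx":4.6,"dy":-6.1,"dz":-0.9,"roll":0.42,"claw":-0.2}

```text
clock: 24.22
tcp_pos: [0.6338, 0.0388, 0.0883]
orientation: [-0.0, -0.113, 0.994, -0.0]
wrist_force: [-0.1, 0.2, 0.0]
finger_gap: 0.0439
grip_force: 25.7
```

```bash
python3 - <<'E'
from h import *
tool()
c=read_camera("wrist");ledge(c,.0316,.588)
E
```

```text
t 24.23 tcp mm [633.8  38.8  88.3] psi 12.93 gap 43.9 F [-0.1  0.2  0. ] grip 25.7
ledge px [223 155 113  10 910] inner edge ends mm [[596.8  -6.2  28.8]
 [579.1  66.3  28.8]] mid [588.   30.1  28.8] yaw 13.73
```

Emit:
send_rows:
  increments:
    - {"dx":0,"dy":0.09,"dz":-0.6,"roll":0.05,"claw":-0.2}
    - {"dx":0,"dy":0.09,"dz":-1.2,"roll":0.05,"claw":-0.2}
    - {"dx":0,"dy":0.09,"dz":-1.7,"roll":0.05,"claw":-0.2}
    - {"dx":0,"dy":0.09,"dz":-1.95,"roll":0.05,"claw":-0.2}
    - {"dx":0,"dy":0.09,"dz":-2.05,"roll":0.05,"claw":-0.2}
  grip_force: 20

```text
clock: 24.9
tcp_pos: [0.6311, 0.0444, 0.0382]
orientation: [-0.001, -0.118, 0.993, 0.0]
wrist_force: [-6.8, 0.5, 9.3]
finger_gap: 0.0437
grip_force: 29.6
```

Emit:
send_rows:
  increments:
    - {"dx":0,"dy":0,"dz":-0.06,"roll":0,"claw":-0.2}
    - {"dx":0,"dy":0,"dz":-0.06,"roll":0,"claw":0.1}
    - {"dx":0,"dy":0,"dz":-0.06,"roll":0,"claw":0.3}
    - {"dx":0,"dy":0,"dz":0,"roll":0,"claw":0.3}
    - {"dx":0,"dy":0,"dz":0,"roll":0,"claw":0.3}

```text
clock: 25.52
tcp_pos: [0.6328, 0.0436, 0.038]
orientation: [0.0, -0.118, 0.993, 0.0]
wrist_force: [-0.2, 0.1, -0.5]
finger_gap: 0.0556
grip_force: 0.0
```

```bash
python3 - <<'E'
from h import *
tool()
c=read_camera("wrist")
cv2.imwrite("pics/w9.png",cv2.resize(c["image"][120:380,180:390],None,fx=2,fy=2))
slide(c,277,13.4,[.5896,.0305,.022])
E
```

```text
t 25.52 tcp mm [632.8  43.6  38. ] psi 13.55 gap 55.6 F [-0.2  0.1 -0.5] grip 0.0
166 -5.3 ledge [ 14 117 135]
177 0.2 other [15 96 90]
179 1.2 deck [ 23  70 241]
195 9.2 other [ 21  23 146]
```

View pics/w9.png

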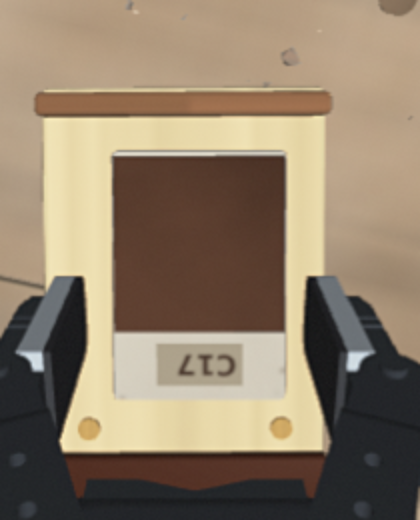

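The brown tile is flat but about 4 mm off to the +y side, with about 8.5 mm left to the ledge. I'll grip it again, correct sideways and slide.

Emit:
send_rows:
  increments:
    - {"dx":0,"dy":0,"dz":-0.08,"roll":0,"claw":0}
    - {"dx":0,"dy":0,"dz":-0.08,"roll":0,"claw":-0.2}
    - {"dx":0,"dy":0,"dz":-0.08,"roll":0,"claw":-0.2}
    - {"dx":0,"dy":0,"dz":-0.08,"roll":0,"claw":-0.2}
    - {"dx":0,"dy":0,"dz":-0.08,"roll":0,"claw":-0.2}

```text
clock: 26.2
tcp_pos: [0.6329, 0.0437, 0.0369]
orientation: [0.001, -0.118, 0.993, -0.0]
wrist_force: [-2.4, 0.1, 5.8]
finger_gap: 0.0437
grip_force: 19.8
```

Emit:
send_rows:
  increments:
    - {"dx":-0.04,"dy":-0.06,"dz":-0.02,"roll":0,"claw":-0.2}
    - {"dx":-0.08,"dy":-0.12,"dz":-0.03,"roll":0,"claw":-0.2}
    - {"dx":-0.12,"dy":-0.18,"dz":-0.04,"roll":0,"claw":-0.2}
    - {"dx":-0.18,"dy":-0.2,"dz":-0.05,"roll":0,"claw":-0.2}
    - {"dx":-0.24,"dy":-0.22,"dz":-0.07,"roll":0,"claw":-0.2}

```text
clock: 26.82
tcp_pos: [0.6281, 0.0382, 0.0353]
orientation: [0.002, -0.118, 0.993, -0.0]
wrist_force: [1.5, 1.7, 7.0]
finger_gap: 0.044
grip_force: 19.9
```

```bash
cat >> h.py <<'E'
def cross(c,row):
    """deck and tile spans along a picture row"""
    v=cv2.cvtColor(c["image"],cv2.COLOR_BGR2HSV)[row,190:370].astype(int)
    d=190+np.where((v[:,2]>218)&(v[:,0]>18)&(v[:,1]>50))[0]
    g=np.diff(d);i=g.argmax();px_mm=76/(d[-1]-d[0]+1)
    print("deck",d[0],d[-1],"tile",d[i]+1,d[i+1]-1,"offset mm",round(((d[i]+d[i+1])/2-(d[0]+d[-1])/2)*px_mm,1))
E
python3 - <<'E'
from h import *
tool()
c=read_camera("wrist");slide(c,277,13.4,[.5896,.0305,.022])
for r in (205,215,225): cross(c,r)
E
```

```text
t 26.82 tcp mm [628.1  38.2  35.3] psi 13.55 gap 44.0 F [1.5 1.7 7. ] grip 19.9
177 -6.1 deck [ 21  72 226]
178 -5.6 other [ 16  96 143]
179 -5.1 ledge [ 13 126 132]
190 0.4 other [ 18  85 178]
191 0.9 deck [ 23  70 240]
194 2.4 other [ 19  71 206]
254 32.5 ledge [ 10 125  96]
255 33.0 other [ 11 126  95]
257 34.0 ledge [ 10 125  96]
258 34.5 other [ 10 125  94]
279 45.2 ledge [ 10 121  97]
280 45.7 other [ 10 126  95]
282 46.7 ledge [ 10 125  96]
283 47.2 other [ 10 126  95]
285 48.3 ledge [ 10 109  98]
286 48.8 other [ 14  47 151]
deck 209 349 tile 234 322 offset mm -0.5
deck 210 349 tile 234 322 offset mm -0.8
deck 210 349 tile 234 322 offset mm -0.8
```

Centred now. The last 2 mm is a slide down to firm contact.

Emit:
send_rows:
  increments:
    - {"dx":-0.06,"dy":-0.01,"dz":-0.01,"roll":0,"claw":-0.2}
    - {"dx":-0.12,"dy":-0.02,"dz":-0.03,"roll":0,"claw":-0.2}
    - {"dx":-0.18,"dy":-0.03,"dz":-0.04,"roll":0,"claw":-0.2}
    - {"dx":-0.22,"dy":-0.04,"dz":-0.05,"roll":0,"claw":-0.2}
    - {"dx":-0.22,"dy":-0.04,"dz":-0.05,"roll":0,"claw":-0.2}

```text
clock: 27.5
tcp_pos: [0.6259, 0.0377, 0.0349]
orientation: [0.005, -0.118, 0.993, 0.0]
wrist_force: [8.1, 3.3, 2.4]
finger_gap: 0.0445
grip_force: 20.0
```

```bash
python3 - <<'E'
from h import *
tool()
c=read_camera("wrist");slide(c,277,13.4,[.5896,.0305,.022])
cross(c,220)
E
```

```text
t 27.5 tcp mm [625.9  37.7  34.9] psi 13.59 gap 44.5 F [8.1 3.3 2.4] grip 20.0
183 -5.5 ledge [ 13 115 129]
194 -0.0 other [15 43 94]
278 42.3 ledge [ 10 122  96]
284 45.4 other [ 11 132  93]
deck 210 349 tile 234 322 offset mm -0.8
```

Contact at about 8 N. I'll release, back off clear, and check everything.

Emit:
send_rows:
  increments:
    - {"dx":0.1,"dy":0.02,"dz":0.02,"roll":0,"claw":0.2}
    - {"dx":0.1,"dy":0.02,"dz":0.02,"roll":0,"claw":0.4}
    - {"dx":0.1,"dy":0.02,"dz":0.15,"roll":0,"claw":0.5}
    - {"dx":0.1,"dy":0.02,"dz":1,"roll":0,"claw":0.5}
    - {"dx":0.1,"dy":0.02,"dz":2.6,"roll":0,"claw":0.5}

```text
clock: 28.18
tcp_pos: [0.6214, 0.0376, 0.0964]
orientation: [-0.003, -0.118, 0.993, 0.0]
wrist_force: [1.3, 0.1, 0.1]
finger_gap: 0.0642
grip_force: 0.0
```

```bash
python3 - <<'E'
from h import *
tool()
c=read_camera("wrist")
for k in (260,278,296): print(k);slide(c,k,13.4,[.5896,.0305,.022])
cross(c,200);cross(c,220)
E
```

```text
t 28.18 tcp mm [621.4  37.6  96.4] psi 13.54 gap 64.2 F [1.3 0.1 0.1] grip 0.0
260
172 -5.1 ledge [ 14 112 143]
180 0.5 other [ 22  24 119]
232 36.9 ledge [ 10 125  96]
233 37.6 other [ 11 130  94]
272 65.3 deck [ 23  65 238]
278
172 -5.1 ledge [ 14 120 144]
180 0.5 other [ 24  21 120]
242 44.0 ledge [ 10 125  96]
243 44.7 other [ 10 126  93]
272 65.3 deck [ 22  73 229]
296
172 -5.1 ledge [ 13 119 135]
180 0.5 other [ 23  19 120]
272 65.3 deck [ 22  68 236]
deck 227 328 tile 244 307 offset mm -1.5
deck 227 328 tile 245 307 offset mm -1.1
```

Emit:
send_rows:
  increments:
    - {"dx":-0.5,"dy":0,"dz":1.5,"roll":0,"claw":0.5}
    - {"dx":-2,"dy":0,"dz":3,"roll":0,"claw":0.5}
    - {"dx":-4,"dy":0,"dz":4,"roll":0,"claw":0.5}
    - {"dx":-6,"dy":0,"dz":4,"roll":0,"claw":0.5}
    - {"dx":-7,"dy":0,"dz":4,"roll":0,"claw":0.5}

```text
clock: 28.85
tcp_pos: [0.4458, 0.0378, 0.1983]
orientation: [-0.0, -0.118, 0.993, 0.0]
wrist_force: [0.5, -0.5, 0.2]
finger_gap: 0.0643
grip_force: 0.0
```

```bash
python3 - <<'E'
from h import *
tool()
a=read_camera("top")["image"];b=read_camera("side")["image"]
a=cv2.resize(a[125:255,160:430],(560,270),interpolation=cv2.INTER_CUBIC)
b=cv2.resize(b[130:340,150:400],(385,323),interpolation=cv2.INTER_CUBIC)
o=np.zeros((600,560,3),np.uint8);o[:270]=a;o[272:595,:385]=b;cv2.imwrite("pics/end.png",o)
E
```

```text
t 28.85 tcp mm [445.8  37.8 198.3] psi 13.55 gap 64.3 F [ 0.5 -0.5  0.2] grip 0.0
```

View pics/end.png

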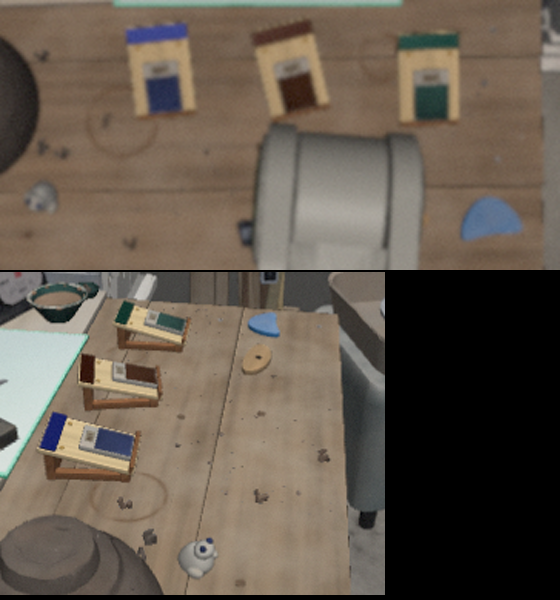

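The final picture shows all three tiles on their matching stands, against the ledges. The ribs and the frog are in place and the arm is clear.

```bash
python3 -c "from workcell import hand_in; print(hand_in())"
```

```text
the job is handed in; nothing more can be done
None
```

The job is handed in at 29 s of the 80 s allowed: the green, blue and brown tiles are each glaze up on their matching stands, against the ledges and within about 2 mm of the middle, and the two ribs and the frog were not moved.

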